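Press the cap home on a keyed reagent bottle

TASK

Take the ribbed reagent bottle out of its slanted cradle, stand it fully home in the nest of the cap press's carriage with its rib in the nest's slot, and slide the carriage all the way in under the ram. Then press the treadle right down to its stop, hold it there for a good second so that the cap is pushed home, and let it spring back up. Leave the bottle in the press with the carriage in, and do not disturb the loose things around.

Things in the scene. Friction and masses are not known exactly. Their poses are not given: they have to be found in the camera images.
- bottle_mid (a point): Bottle: white round rigid plastic body, 54 mm diameter, 74 mm tall, neck above; grey cap 38 mm diameter; 220 g. A white rib 12 mm wide runs up one side, 2 to 60 mm above the foot, reaching 34 mm from the axis. Point on the axis 50 mm above the foot; z from foot to cap, x to the rib. Cap top 108 mm above the foot when proud (start), 98 mm when home. Grip the body across its y.
- bottle_foot (a point): Centre of the underside of the same bottle; axes as bottle_mid.
- bottle: The same bottle as a whole; origin at the centre of its underside, axes as bottle_mid.
- cradle: Grey plastic cradle, fixed, 130 x 90 mm base. At the start the bottle leans in it 30 degrees from vertical, cap end towards the cradle's -x (the robot's side), rib on the upper, open side. It covers the bottle's lowest 40 mm on the lower side and lowest 26 mm left and right, so draw the bottle out along its own axis. Origin: centre of its base on the table; x away from the robot.
- cap (a joint): How far the bottle's cap is pushed down, m: 0 to 0.002 at the start (proud, a 10 mm gap below it), 0.010 fully home. A stiff push fit (6 N) that stays where it is pushed; a full stroke of the press takes it to about 0.009.
- nest (a point): Centre of the nest's floor on the carriage, 32 mm above the table. The nest is a grey round collar 22 mm high, inside diameter 58 mm, outside 68 mm, with one 17 mm slot through its wall on its x side (away from the robot) for the bottle's rib; the bottle goes down in only with the rib in the slot. z up; y along the slide, away from the ram.
- carriage (a joint): Slide of the aluminium carriage, m: 0 to 0.025 at the start (pulled out to the robot's left, clear of the press head), 0.150 fully in at its stop, nest under the ram. It moves along the nest's -y, takes about 3 N and stays where it is left. The fixed white press stands 292 mm tall at its column, 60 to 110 mm behind the ram.
- post_top (a point): Top of the carriage's upright push post: 16 mm steel pin with a black knob 22 mm diameter, 16 mm tall; top 92 mm above the table, 110 mm from the nest's centre along the nest's y. The press head (70 mm wide along the slide, centred on the ram, 187 to 262 mm above the table) stays 75 mm clear of the post when the carriage is in.
- treadle (a joint): The treadle's angle, rad: 0 up, 0.32 down on its stop. Sprung: about 5 N at the pad when up, 10 N near the stop, some 5 N more while the cap is pushed; it returns by itself. It drives the ram down 27 mm; the ram rests 18 mm above a proud cap in the nest.
- treadle_pad (a point): Where to press: top of a black ribbed rubber tread (70 x 60 mm) on a steel plate 140 x 68 mm hinged at its far end, 110 mm right of the ram, sloping up to the robot (free end 88 mm above the table). Point on the surface 110 mm from the hinge; it goes down 34 mm to the stop in an arc about treadle_hinge. Axes turn with the treadle: x to the back, y left, z up (level when the treadle is up).
- treadle_hinge (a point): Middle of the treadle's level hinge pin, 45 mm above the table, along y; axes as treadle_pad.
- round_bottle: Bystander: round bottle 56 mm diameter, 120 mm tall, loose; origin at its underside.
- jar: Bystander: jar 70 mm diameter, 75 mm tall, loose; origin at its underside.
- steel_bowl: Bystander: steel bowl 110 mm diameter, 50 mm tall, loose; origin at its underside.
- screwdriver: Bystander: screwdriver lying loose, about 200 mm long; origin at its underside.
- dropper: Bystander: small bottle 44 mm diameter, 85 mm tall, loose; origin at its underside.

How it is judged:
On the way, in this order (a step that is already met when the one before it is completed fails the run):
1. the bottle stands fully home in the nest, its rib in the slot (horizontal distance between bottle_foot and nest below 0.006 m and z of bottle_foot in the frame of nest between -0.004 and 0.005 m and angle between bottle_mid's own z axis and vertical below 0.08 rad and angle between the x axis of bottle_foot and the x axis of nest, either way round below 0.2 rad and z of bottle_mid in the frame of nest above 0.04 m), for 0.2 s.
2. the carriage is all the way in with the bottle in it (all of step 1 and value of joint carriage above 0.142 m), for 0.2 s.
3. the treadle is held down at its stop, with the bottle under the ram (all of step 2 and value of joint treadle above 0.295 rad), for 0.7 s.
At the end, for the whole second after the job is handed in: The bottle is at rest upright in the nest (foot within 6 mm of the nest's centre and 5 mm of its floor, rib in the slot), the carriage is in (over 0.142 m), the cap is pushed home (over 7 mm down) and the treadle has come back up (under 0.04 rad) (all of step 2 and value of joint cap above 0.007 m and value of joint treadle below 0.04 rad and linear speed of bottle below 0.02 m/s); the robot touches nothing.
It fails at once if a loose bystander is pushed more than 30 mm or tipped over (distance of any of round_bottle, jar, steel_bowl, screwdriver, dropper from where it was at the start of the episode above 0.03 m or angle between any of round_bottle, jar, steel_bowl, dropper's own z axis and vertical above 0.5 rad).
It fails at once if the treadle is pressed hard down while the carriage is not in (value of joint treadle above 0.2 rad and value of joint carriage below 0.135 m).
It also fails if it takes over 72 s, if anything falls off the work surface, if the arm or the gripper's body presses on something with over 40 N, if the wrist force passes 120 N, or if a joint passes its speed limit or range.

ROBOT

A 6-joint arm with a two-finger parallel gripper is mounted at the origin on the work surface. World frame = base frame: x ahead of the robot, y to its left, z up, the work surface at z = 0. Lengths are in m, angles in rad, forces in N, time in s.
With the tool pointing down it reaches from about 0.375 to 0.9 m from the base axis. Payload 3.1 kg.
Tool frame: the origin (TCP) lies at the very end of the fingers, on their centre line; the grasp point (between the pads) lies 19 mm behind it (manip.pinch_z is the distance from the TCP to the grasp point, in m); z points along the fingers, y is the line along which they close (so a half turn about z gives the same grasp; the last joint's range is limited). The gripper opens to 85 mm and grips with 20 to 120 N. Pads are 22 mm wide; open, the fingers measure 114 mm over their backs; the gripper's body (76 mm by 85 mm) begins 54 mm behind the grasp point. The pads swing forward as they close: fully open they stand 13 mm farther back than shut.
Start: joints at [1.113, 0.527, 1.433, -0, 1.181, -0.178], TCP at [0.172, 0.601, 0.231] pointing down, gripper open.
Joint ranges: [-3.08, 3.08], [-0.75, 2.2], [0.22, 2.44], [-1.43, 4.57], [0, 2.65], [-2.85, 2.85]. Speed limits (rad/s): [2.79, 2.79, 3.14, 3.14, 3.14, 3.14].

INTERFACE

Orientations are given as a unit quaternion [x, y, z, w].
In Python, from station import manip gives the robot as it stands.
- The arm moves only by the tool servo_tool, never from a script. Its argument "commands" is one flat list of numbers, 7 for each row, row after row: the shift along the tool's x, y, z each as a share of 500 mm, from -1 to 1, then the turn, a rotation vector about the tool's x, y, z each as a share of 360 degrees, from -1 to 1, then the opening, from -1 (shut) to 1 (fully open). In form: [dx, dy, dz, rx, ry, rz, claw, dx, dy, dz, rx, ry, rz, claw, ...]. A call has 1 to 12 rows; each row shifts and turns the commanded pose from where the row before left it, along the tool's axes as they then stand; what a row does not reach is not made up. A row lasts 1/12 s, in which the tool goes at most 41.7 mm and 7.16 degrees, less where a joint would pass 70% of its speed; a pose out of reach is approached as far as the arm can. A call with a number of a shift or a turn outside -1 to 1 is refused whole. A call with a gripper value outside its range is refused whole. The fingers move at their own pace and stop on an object; "force" is the grip in N (left out, the last holds). Time passes only in rows, so rows that do not move let the fingers close. It gives the time, the measured TCP pose, the force, the opening and the grip force at its end, in the units of the state.
- manip.sense(): the state, without advancing time (a new reading comes with each control period).
- manip.snapshot(name): name is "scene" or "top"; returns a dict with "img" (384x512x3 uint8, red, green, blue), "mtx" (3x3 intrinsics, pixels), "world_to_cam" (4x4, takes a point from world to camera coordinates). Camera axes: x right, y up, looking along -z (the intrinsics and any distortion apply to the point x, -y, -z); pixel columns grow to the right and rows downward; lengths in m; the calibration is good to about 2 mm. A picture is of the moment at which its call begins. There is no depth.
- manip.sign_off(): hands the job in; it is judged then, once.
Trained networks look in a picture, given as the dict that the camera call returned (one of the last four; its "shot" number tells which), for a name from the list of things; names that differ only in an ending like _2 or _b are one class to them, and where a whole thing is asked for, a point or a joint stands for the part that bears it (a point fixed in the world has none). Each returns a list of dicts, best first, with "conf" (0 to 1); they miss things now and then, are a little off and sometimes report something else, mostly with a low value. They report only what shows in the picture. A call takes as long as a camera call.
- manip.look_for(picture, query): "box" ([left, top, width, height] in pixels, round what is visible of it).
- manip.silhouettes(picture, query): "pixels" (384x512 bool, what is visible of it) and "box" ([left, top, width, height] in pixels, round what is visible of it).
The state is a dict: "t": time; "q": joint angles; "qd": joint speeds; "tau": joint torques, N m; "tcp_pos": TCP position; "tool_rot": TCP orientation; "force": force on the tool from outside, world axes, zero at the start; "ft_torque": the same for the moment, N m; "finger_gap": opening from 0.0 (shut) to 1.0 (fully open); "gripper_force": force on a finger pad.
Only numpy, scipy, OpenCV 4.12 (cv2) and the standard library are available. Lean on these libraries where they do the work, as an engineer would, in place of code of your own. Each camera call takes 0.05 s, during which the arm holds its last target. There are 200 camera calls.

## Working session

There is one attempt and no reset: what is moved stays moved. The work goes in short steps, Python scripts to look and compute and a tool call to move; the robot and the scene stay as the last step left them, time stands still between calls to the robot, and variables do not carry over. Pictures are saved under pics/ and viewed, at most 13 in all, crops included, and the job is handed in when it is done.

Besides the shell and the picture viewer there is one more tool, called after "Emit:" as a command line: name --argument value ..., lists and objects as JSON in quotes. servo_tool: Moves the arm, as the interface text tells. Its arguments: {"type":"object","properties":{"commands":{"type":"array"},"force":{"type":"number"}},"required":["commands"]}

```bash
mkdir -p pics; cat > h.py <<'E'
import numpy as np, cv2
from station import manip
def save(p,n,s=1.5):
    cv2.imwrite(n,cv2.resize(p["img"][...,::-1],None,fx=s,fy=s))
def ray(p,u,v):
    K=p["mtx"];W=np.array(p["world_to_cam"]);R=W[:3,:3];t=W[:3,3]
    d=np.linalg.inv(K)@np.array([u,v,1.]);d=np.array([d[0],-d[1],-d[2]])
    return -R.T@t,R.T@d
def atz(p,u,v,z):
    c,d=ray(p,u,v);return c+d*(z-c[2])/d[2]
def proj(p,X):
    W=np.array(p["world_to_cam"]);c=W[:3,:3]@np.array(X)+W[:3,3];c=np.array([c[0],-c[1],-c[2]])
    q=p["mtx"]@c;return q[:2]/q[2]
E
python3 - <<'E'
from h import *
np.set_printoptions(precision=4,suppress=True)
for n in ["scene","top"]:
    p=manip.snapshot(n);save(p,f"pics/{n}0.png")
    print(n,[k for k in p],"cam",ray(p,256,192))
    for q in ["bottle","cradle","cap","nest","carriage","post_top","treadle","treadle_pad","round_bottle","jar","steel_bowl","screwdriver","dropper"]:
        try: print(q,[(np.round(d["box"]).tolist(),round(d["conf"],2)) for d in manip.look_for(p,q)[:2]])
        except Exception as e: print(q,e)
print(manip.sense())
E
```

```text
scene ['img', 'mtx', 'world_to_cam', 'shot'] cam (array([ 0.5496, -0.6489,  0.7779]), array([-0.0053,  0.6884, -0.7254]))
bottle [([213.0, 102.0, 24.0, 24.0], 0.97)]
cradle [([207.0, 117.0, 42.0, 30.0], 0.78), ([212.0, 102.0, 25.0, 23.0], 0.34)]
cap []
nest [([252.0, 145.0, 32.0, 59.0], 0.9)]
carriage [([252.0, 142.0, 35.0, 61.0], 0.82)]
post_top [([254.0, 145.0, 17.0, 59.0], 0.85)]
treadle [([242.0, 244.0, 66.0, 30.0], 0.73)]
treadle_pad [([246.0, 244.0, 61.0, 29.0], 0.57), ([261.0, 126.0, 41.0, 27.0], 0.53)]
round_bottle [([209.0, 177.0, 23.0, 41.0], 0.86), ([252.0, 144.0, 29.0, 58.0], 0.19)]
jar [([207.0, 154.0, 28.0, 35.0], 0.65)]
steel_bowl [([262.0, 127.0, 36.0, 24.0], 0.76)]
screwdriver [([161.0, 315.0, 52.0, 69.0], 0.76), ([252.0, 146.0, 25.0, 58.0], 0.64)]
dropper [([289.0, 342.0, 19.0, 33.0], 0.75), ([207.0, 153.0, 25.0, 34.0], 0.43)]
top ['img', 'mtx', 'world_to_cam', 'shot'] cam (array([0.4234, 0.0124, 1.4946]), array([ 0.1017,  0.0175, -0.9947]))
bottle [([130.0, 220.0, 28.0, 26.0], 0.96)]
cradle [([123.0, 207.0, 47.0, 50.0], 0.69)]
cap [([140.0, 232.0, 14.0, 12.0], 0.74
[... 382 characters left out ...]
.0], 0.69)]
steel_bowl [([158.0, 158.0, 36.0, 35.0], 0.73), ([141.0, 234.0, 15.0, 12.0], 0.37)]
screwdriver [([361.0, 234.0, 63.0, 36.0], 0.89), ([317.0, 161.0, 29.0, 52.0], 0.37)]
dropper [([388.0, 169.0, 18.0, 16.0], 0.51)]
{'t': 1.4, 'q': array([ 1.1135,  0.5275,  1.4327, -0.    ,  1.1814, -0.1785]), 'qd': array([-0.0013, -0.0005, -0.001 , -0.0006, -0.0011, -0.0002]), 'tau': array([  0.0004, -44.2333, -17.8423,  -0.0003,   0.0008,   0.    ]), 'tcp_pos': array([0.1719, 0.6008, 0.2313]), 'tool_rot': array([ 0.1389,  0.9903, -0.    ,  0.    ]), 'force': array([ 0.4449,  0.9987, -0.4487]), 'ft_torque': array([ 0.0356, -0.0107, -0.0094]), 'gripper_force': 0.0, 'finger_gap': 0.9992083130389237}
```

```bash
python3 - <<'E'
import cv2
a=cv2.imread("pics/top0.png");a=cv2.resize(a,None,fx=2/3,fy=2/3,interpolation=cv2.INTER_AREA)
cv2.imwrite("pics/topc.png",cv2.resize(a[140:290,110:310],None,fx=4,fy=4,interpolation=cv2.INTER_CUBIC))
b=cv2.imread("pics/scene0.png");b=cv2.resize(b,None,fx=2/3,fy=2/3,interpolation=cv2.INTER_AREA)
cv2.imwrite("pics/scenec.png",cv2.resize(b[80:290,180:340],None,fx=2.8,fy=2.8,interpolation=cv2.INTER_CUBIC))
E
```

```text
(no output)
```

View pics/top0.png

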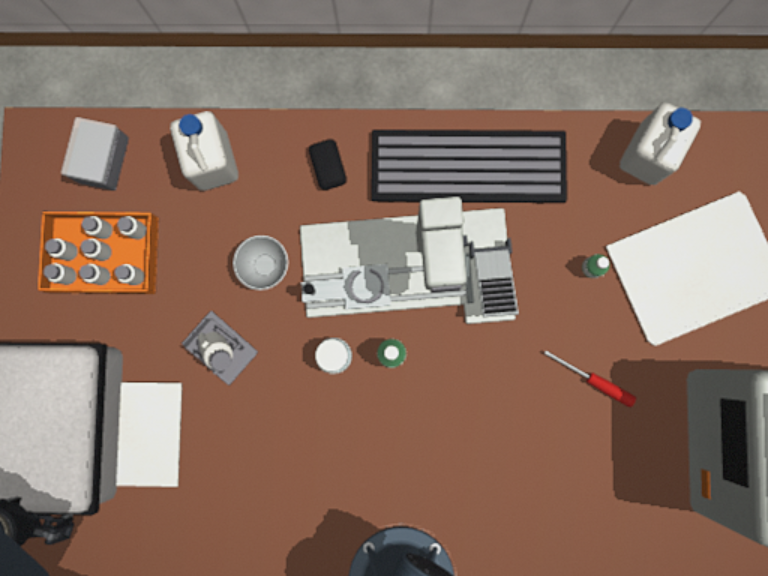

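View pics/topc.png

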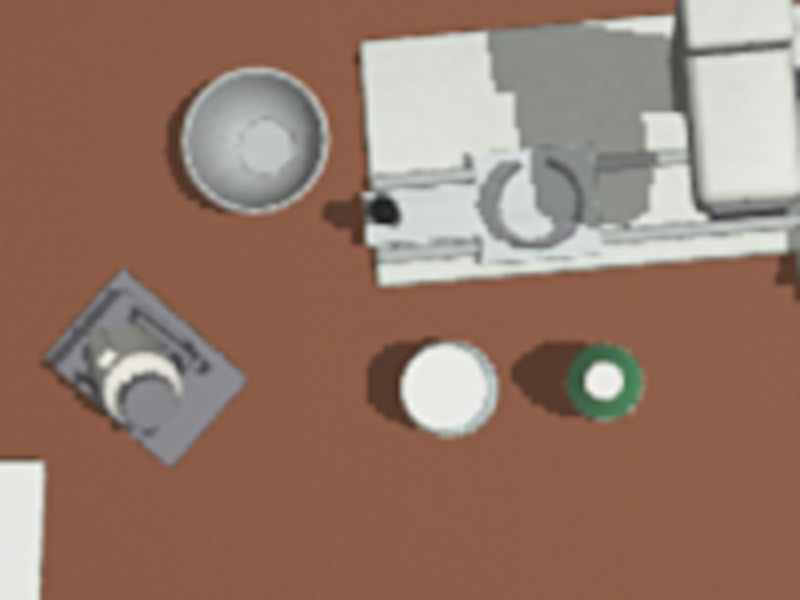

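View pics/scenec.png

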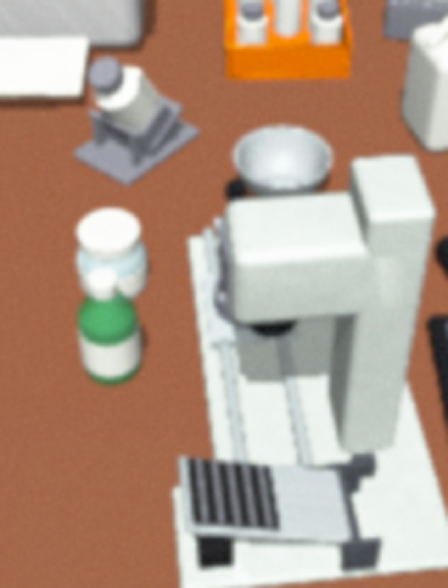

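```bash
python3 - <<'E'
from h import *
T=manip.snapshot("top");S=manip.snapshot("scene")
import pickle;pickle.dump((T,S),open("p0.pkl","wb"))
def crop(p,x,y,w,h,f): 
    c=cv2.resize(p["img"][y:y+h,x:x+w,::-1],None,fx=f,fy=f,interpolation=cv2.INTER_CUBIC)
    for i in range(0,w,10): cv2.putText(c,str(x+i),(i*f,10),0,.35,(0,255,255),1);cv2.line(c,(i*f,0),(i*f,4),(0,255,255),1)
    for i in range(0,h,10): cv2.putText(c,str(y+i),(0,i*f+4),0,.35,(0,255,255),1)
    return c
a=crop(T,120,204,50,55,8);b=crop(S,205,98,48,55,8)
cv2.imwrite("pics/c1.png",np.hstack([a,b]))
a=crop(T,196,162,80,50,7);
b=crop(T,300,150,60,70,4);c=crop(S,240,235,75,62,4)
o=np.zeros((350+280,800,3),np.uint8);o[:350,:560]=a;o[350:630,:240]=b;o[350:350+248,250:550]=c
cv2.imwrite("pics/c2.png",o[:600])
for p in(T,S):
  for q in ["bottle","cap","cradle","nest","treadle_pad"]:
    for d in manip.silhouettes(p,q)[:1]:
        m=d["pixels"];ys,xs=np.nonzero(m);print(q,d["conf"],m.sum(),xs.mean(),ys.mean(),d["box"],cv2.minAreaRect(np.c_[xs,ys].astype(np.float32)))
E
```

```text
bottle 0.77 435 143.7471264367816 233.21379310344827 [132.5, 221.4, 21.1, 25.5] ((144.00003051757812, 233.00003051757812), (27.72724151611328, 18.782970428466797), 63.43495178222656)
cap 0.74 166 146.9578313253012 239.27710843373495 [141.7, 234.2, 14.0, 12.3] ((147.00001525878906, 239.50003051757812), (13.435027122497559, 13.435027122497559), 45.0)
cradle 0.84 786 148.02162849872772 230.0381679389313 [121.7, 208.8, 49.8, 46.9] ((146.38589477539062, 231.03121948242188), (43.012516021728516, 29.724895477294922), 41.00908660888672)
nest 0.64 1146 237.21291448516578 191.09424083769633 [200.2, 179.5, 60.3, 22.8] ((231.280517578125, 191.1109619140625), (28.41450309753418, 56.878944396972656), 87.1375961303711)
treadle_pad 0.89 1146 330.50959860383944 186.56369982547994 [315.7, 162.1, 32.2, 49.9] ((330.2770690917969, 186.80564880371094), (48.424713134765625, 24.968994140625), 82.50414276123047)
bottle 0.63 466 223.6609442060086 112.63304721030043 [213.4, 100.1, 24.6, 25.8] ((223.50003051757812, 112.00000762939453), (28.991378784179688, 19.091880798339844), 45.0)
cap 0.52 127 217.54330708661416 106.5748031496063 [210.1, 102.6, 15.9, 7.5] ((217.5, 107.0), (12.0, 11.0), 90.0)
cradle 0.74 700 227.89285714285714 130.66714285714286 [206.7, 118.5, 43.4, 27.6] ((226.2720489501953, 128.00399780273438), (28.2707576751709, 39.65495681762695), 55.304847717285156)
nest 0.85 308 260.0422077922078 185.71753246753246 [253.5, 144.4, 20.8, 60.8] ((260.3988952636719, 173.52841186523438), (58.307151794433594, 18.127063751220703), 84.61068725585938)
treadle_pad 0.87 1613 274.72845629262247 258.88282703037817 [244.3, 244.5, 65.4, 31.4] ((275.9154357910156, 258.64190673828125), (65.67192840576172, 26.92622947692871), 4.23639440536499)
```

View pics/c1.png

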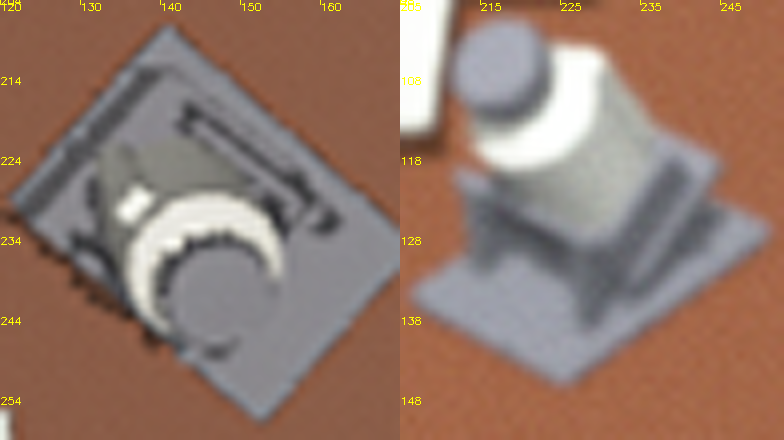

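View pics/c2.png

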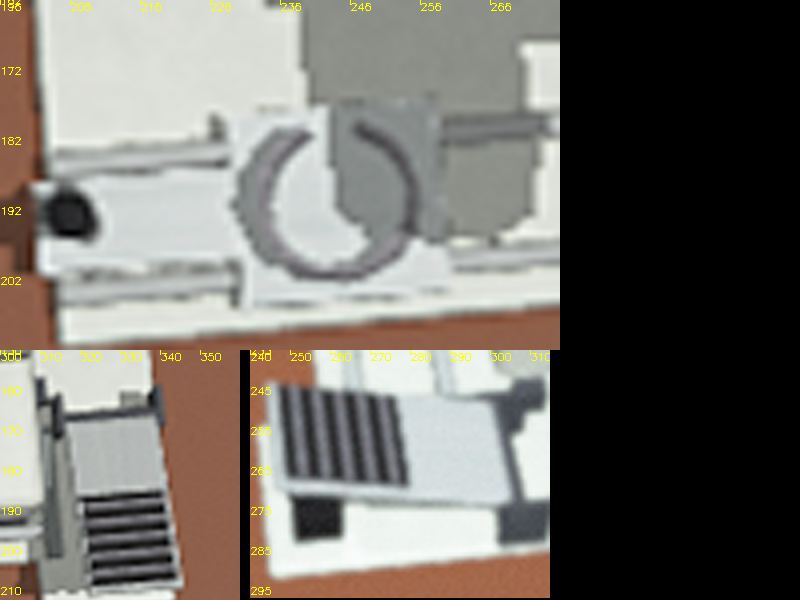

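```bash
cat >> h.py <<'E'
import pickle
def tri(T,a,S,b):
    c1,d1=ray(T,*a);c2,d2=ray(S,*b)
    A=np.zeros((3,3));y=np.zeros(3)
    for c,d in((c1,d1),(c2,d2)):
        d=d/np.linalg.norm(d);P=np.eye(3)-np.outer(d,d);A+=P;y+=P@c
    X=np.linalg.solve(A,y);return X,np.r_[proj(T,X)-a,proj(S,X)-b]
E
python3 - <<'E'
from h import *
np.set_printoptions(precision=4,suppress=True)
T,S=pickle.load(open("p0.pkl","rb"));print(T["mtx"][0,0],S["mtx"][0,0])
print("cap",tri(T,(147.1,239.4),S,(217.3,106.4)))
ct=lambda x,y:(120+(x+.5)/8-.5,204+(y+.5)/8-.5)
cs=lambda x,y:(205+(x-400+.5)/8-.5,98+(y+.5)/8-.5)
for n,a,b in (("far-right corner(x+,y-)",ct(168,24),cs(772,230)),("x- y-",ct(403,248),cs(563,383)),("x- y+",ct(262,420),cs(412,293))): print(n,tri(T,a,S,b))
C=[atz(T,*ct(*c),0.006) for c in((168,24),(10,200),(262,420),(403,248))];print(np.array(C),np.mean(C,0))
for z in (0.,.006,.012):
  C=[atz(T,*ct(*c),z) for c in((168,24),(10,200),(262,420),(403,248))];print(z,[np.linalg.norm(C[i]-C[i-1]) for i in range(4)])
print("knob",atz(T,205.6,192,.084),"nest",atz(T,242,188.6,.05))
print("pad",tri(T,(331.6,196.3),S,(263.1,256.1)))
qt=lambda x,y:(300+x/4-.4,150+(y-350)/4-.4); qs=lambda x,y:(240+(x-250)/4-.4,235+(y-350)/4-.4)
# treadle plate corners: top: (70,418),(150,412),(182,585),(88,592)
for a,b in (((83,493),(398,394)),((165,490),(408,487)),((173,580),(290,477)),((92,585),(280,388))): print(tri(T,qt(*a),S,qs(*b)))
print("cap mid reproj px/mm",T["mtx"][0,0]/1.4)
E
```

```text
490.3365928735072 376.34037030398474
cap (array([0.4276, 0.3401, 0.1207]), array([-0.005 , -0.0404, -0.0368,  0.0047]))
far-right corner(x+,y-) (array([0.5282, 0.3909, 0.006 ]), array([-0.0186, -0.2435, -0.2177,  0.0308]))
x- y- (array([ 0.4439,  0.2998, -0.0011]), array([-0.0232, -0.1893, -0.1781,  0.0243]))
x- y+ (array([0.3789, 0.35  , 0.0066]), array([-0.0485, -0.3339, -0.306 ,  0.0392]))
[[0.5275 0.3908 0.006 ]
 [0.4598 0.4489 0.006 ]
 [0.3779 0.35   0.006 ]
 [0.4433 0.2984 0.006 ]] [0.4521 0.372  0.006 ]
0.0 [np.float64(0.1255716671535818), np.float64(0.08952694378243496), np.float64(0.1289121203642835), np.float64(0.0836116241138357)]
0.006 [np.float64(0.12506756729748383), np.float64(0.08916754328628303), np.float64(0.12839461046099107), np.float64(0.0832759703103997)]
0.012 [np.float64(0.12456346744138591), np.float64(0.08880814279013118), np.float64(0.12787710055769866), np.float64(0.08294031650696364)]
knob [0.5662 0.1833 0.084 ] nest [0.5809 0.0795 0.05  ]
pad (array([ 0.5583, -0.1813,  0.08  ]), array([-0.0203, -0.2168, -0.2834,  0.0412]))
(array([ 0.5901, -0.1496,  0.0742]), array([-0.0025, -0.0415, -0.0528,  0.0072]))
(array([ 0.593 , -0.2094,  0.0724]), array([-0.0012, -0.0184, -0.0246,  0.0034]))
(array([ 0.5279, -0.2121,  0.0879]), array([-0.077 , -0.61  , -0.8201,  0.1259]))
(array([ 0.5229, -0.1543,  0.0879]), array([-0.038 , -0.3062, -0.3921,  0.0595]))
cap mid reproj px/mm 350.24042348107656
```

```bash
cat >> h.py <<'E'
from scipy.spatial.transform import Rotation as Ro
psi=np.radians(49.7)
def rot(zdir,ydir):
    z=np.array(zdir,float);z/=np.linalg.norm(z);y=np.array(ydir,float);y-=z*(y@z);y/=np.linalg.norm(y)
    return Ro.from_matrix(np.c_[np.cross(y,z),y,z])
def plan(p0,R0,p1,R1,vmm=41,deg=7.0,n=0):
    p0,p1=np.array(p0),np.array(p1)
    rv=(R0.inv()*R1).as_rotvec();d=R0.inv().apply(p1-p0)
    n=n or max(1,int(np.ceil(max(np.linalg.norm(d)*1000/vmm,np.degrees(np.linalg.norm(rv))/deg))))
    r=rv/n;M=sum(Ro.from_rotvec(r*k).as_matrix() for k in range(n))
    s=np.linalg.solve(M,d)
    print(n,"rows",np.round(s/.5,4).tolist(),np.round(r/(2*np.pi),4).tolist())
    return p1,R1
ax=np.array([-.5*np.cos(psi),-.5*np.sin(psi),.8660]);yb=np.array([-np.sin(psi),np.cos(psi),0])
foot=np.array([.4588,.3769,.0371]);Rg=rot(-ax,yb)
E
python3 - <<'E'
from h import *
s=manip.sense();R=Ro.from_quat(s["tool_rot"]);p=s["tcp_pos"];print(s["t"])
q=plan(p,R,p+[0,0,.06],R)
q=plan(*q,foot+.22*ax,Rg)
q=plan(*q,foot+.125*ax,Rg)
q=plan(*q,foot+.041*ax,Rg,vmm=15)
E
```

```text
2.0
2 rows [0.0, -0.0, -0.06] [0.0, 0.0, 0.0]
11 rows [-0.0237, -0.0683, 0.0142] [-0.0043, -0.0067, -0.0162]
3 rows [-0.0, 0.0, 0.0633] [0.0, 0.0, 0.0]
6 rows [0.0, -0.0, 0.028] [0.0, 0.0, 0.0]
```

Emit:
servo_tool --commands '[0,0,-0.06,0,0,0,1,0,0,-0.06,0,0,0,1,-0.0237,-0.0683,0.0142,-0.0043,-0.0067,-0.0162,1,-0.0237,-0.0683,0.0142,-0.0043,-0.0067,-0.0162,1,-0.0237,-0.0683,0.0142,-0.0043,-0.0067,-0.0162,1,-0.0237,-0.0683,0.0142,-0.0043,-0.0067,-0.0162,1,-0.0237,-0.0683,0.0142,-0.0043,-0.0067,-0.0162,1,-0.0237,-0.0683,0.0142,-0.0043,-0.0067,-0.0162,1,-0.0237,-0.0683,0.0142,-0.0043,-0.0067,-0.0162,1,-0.0237,-0.0683,0.0142,-0.0043,-0.0067,-0.0162,1,-0.0237,-0.0683,0.0142,-0.0043,-0.0067,-0.0162,1,-0.0237,-0.0683,0.0142,-0.0043,-0.0067,-0.0162,1]'

```text
t: 3.0
tcp_pos: [0.3007, 0.3456, 0.2343]
tool_rot: [-0.28, 0.94, 0.089, 0.174]
force: [-0.4, 0.4, -0.4]
finger_gap: 1.0
gripper_force: 0.0
```

Emit:
servo_tool --commands '[-0.0237,-0.0683,0.0142,-0.0043,-0.0067,-0.0162,1,0,0,0,0,0,0,1,0,0,0,0,0,0,1]'

```text
t: 3.25
tcp_pos: [0.3133, 0.3381, 0.2318]
tool_rot: [-0.299, 0.932, 0.094, 0.18]
force: [0.2, 0.0, -0.2]
finger_gap: 1.003
gripper_force: 0.0
```

```bash
python3 - <<'E'
from h import *
s=manip.sense();R=Ro.from_quat(s["tool_rot"]);p=s["tcp_pos"];print(s["t"],p,foot+.22*ax,s["q"])
q=plan(p,R,foot+.125*ax,Rg)
q=plan(*q,foot+.041*ax,Rg,vmm=15)
E
```

```text
3.25 [0.31326412 0.33809044 0.23180123] [0.38765312 0.29300648 0.22762   ] [ 0.50422927  0.18978356  2.11762969  0.26193496  0.45357829 -1.90096183]
4 rows [-0.0148, -0.0402, 0.0533] [-0.0017, -0.0044, -0.0095]
6 rows [0.0, -0.0, 0.028] [0.0, 0.0, 0.0]
```

```bash
python3 - <<'E'
from h import *
s=manip.sense();R=Ro.from_quat(s["tool_rot"]);p=s["tcp_pos"]
q=plan(p,R,foot+.17*ax,Rg,n=9)
q=plan(*q,foot+.125*ax,Rg,n=3)
E
```

```text
9 rows [-0.0055, -0.0183, 0.0137] [-0.0008, -0.002, -0.0042]
3 rows [-0.0, 0.0, 0.03] [0.0, 0.0, 0.0]
```

Emit:
servo_tool --commands '[-0.0055,-0.0183,0.0137,-0.0008,-0.002,-0.0042,1,-0.0055,-0.0183,0.0137,-0.0008,-0.002,-0.0042,1,-0.0055,-0.0183,0.0137,-0.0008,-0.002,-0.0042,1,-0.0055,-0.0183,0.0137,-0.0008,-0.002,-0.0042,1,-0.0055,-0.0183,0.0137,-0.0008,-0.002,-0.0042,1,-0.0055,-0.0183,0.0137,-0.0008,-0.002,-0.0042,1,-0.0055,-0.0183,0.0137,-0.0008,-0.002,-0.0042,1,-0.0055,-0.0183,0.0137,-0.0008,-0.002,-0.0042,1,-0.0055,-0.0183,0.0137,-0.0008,-0.002,-0.0042,1,0,0,0,0,0,0,1,0,0,0,0,0,0,1]'

```text
t: 4.17
tcp_pos: [0.4053, 0.3214, 0.196]
tool_rot: [-0.406, 0.879, 0.104, 0.228]
force: [-0.7, 0.3, -0.1]
finger_gap: 0.997
gripper_force: 0.0
```

```bash
python3 - <<'E'
from h import *
s=manip.sense();R=Ro.from_quat(s["tool_rot"]);p=s["tcp_pos"];print(s["t"],p-(foot+.17*ax),s["q"])
q=plan(p,R,foot+.125*ax,Rg,n=4)
q=plan(*q,foot+.041*ax,Rg,n=8)
S=manip.snapshot("scene");T=manip.snapshot("top")
pickle.dump((T,S),open("p1.pkl","wb"))
def crop(p,x,y,w,h,f): return cv2.resize(p["img"][y:y+h,x:x+w,::-1],None,fx=f,fy=f,interpolation=cv2.INTER_CUBIC)
cv2.imwrite("pics/c3.png",np.hstack([crop(T,110,195,80,80,5),crop(S,190,70,80,80,5)]))
E
```

```text
4.1667 [0.00145379 0.00928039 0.01166941] [ 0.29868572  0.33905898  2.10375521  0.80637836  0.36712466 -2.85060543]
4 rows [0.0061, -0.0024, 0.0256] [-0.0001, -0.0007, -0.0001]
8 rows [0.0, -0.0, 0.021] [0.0, 0.0, 0.0]
```

View pics/c3.png

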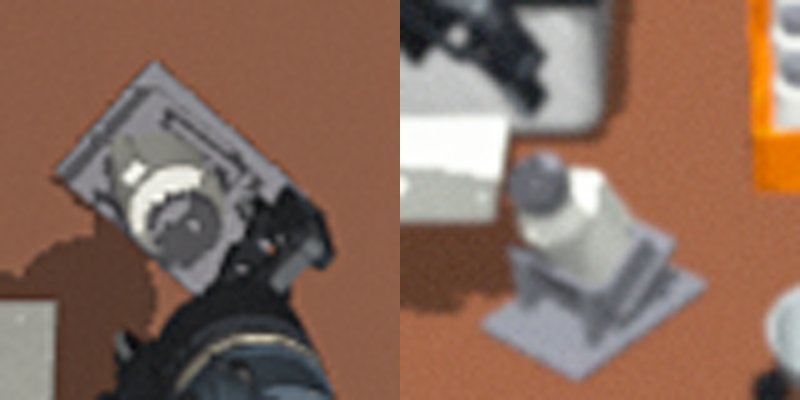

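```bash
cat >> h.py <<'E'
Rg2=rot(-ax,-yb)
E
python3 - <<'E'
from h import *
T,S=pickle.load(open("p1.pkl","rb"));s=manip.sense();R=Ro.from_quat(s["tool_rot"]);p=s["tcp_pos"];print(s["q"],s["t"])
print((proj(T,p)-[110,195])*5,(proj(S,p)-[190,70])*5+[400,0])
for sg in(1,-1):
  f=p+R.apply([0,.05*sg,-.01]);print((proj(T,f)-[110,195])*5,(proj(S,f)-[190,70])*5+[400,0])
print((R.inv()*Rg2).as_rotvec(degrees=True))
plan(p,R,p,R*Ro.from_rotvec([0,0,np.pi]),n=26)
E
```

```text
[ 0.29868597  0.33848497  2.10619276  0.8072976   0.36708737 -2.85196438] 4.2667
[186.40409518 266.50288445] [481.95471595  91.2394973 ]
[125.19608199 345.24527542] [414.327507    52.78894164]
[252.96876083 200.73849795] [536.79952552 110.8802013 ]
[-1.64589680e+00  1.54632948e-01  1.79912858e+02]
26 rows [0.0, -0.0, 0.0] [0.0, 0.0, 0.0192]
```

Emit:
servo_tool --commands '[0,0,0,0,0,0.0195,1,0,0,0,0,0,0.0195,1,0,0,0,0,0,0.0195,1,0,0,0,0,0,0.0195,1,0,0,0,0,0,0.0195,1,0,0,0,0,0,0.0195,1,0,0,0,0,0,0.0195,1,0,0,0,0,0,0.0195,1,0,0,0,0,0,0.0195,1,0,0,0,0,0,0.0195,1,0,0,0,0,0,0.0195,1,0,0,0,0,0,0.0195,1]'

```text
t: 5.27
tcp_pos: [0.4037, 0.3207, 0.1956]
tool_rot: [0.291, 0.923, 0.23, 0.098]
force: [0.4, -0.4, 0.5]
finger_gap: 1.0
gripper_force: 0.0
```

Emit:
servo_tool --commands '[0,0,0,0,0,0.0195,1,0,0,0,0,0,0.0195,1,0,0,0,0,0,0.0195,1,0,0,0,0,0,0.0195,1,0,0,0,0,0,0.0195,1,0,0,0,0,0,0.0195,1,0,0,0,0,0,0.0195,1,0,0,0,0,0,0.0195,1,0,0,0,0,0,0.0195,1,0,0,0,0,0,0.0195,1,0,0,0,0,0,0.0195,1,0,0,0,0,0,0.0195,1]'

```text
t: 6.27
tcp_pos: [0.4037, 0.3207, 0.1956]
tool_rot: [0.835, 0.49, 0.236, -0.082]
force: [0.0, -0.6, -0.2]
finger_gap: 0.999
gripper_force: 0.0
```

```bash
python3 - <<'E'
from h import *
s=manip.sense();R=Ro.from_quat(s["tool_rot"]);p=s["tcp_pos"];print(s["t"],p,s["q"],(R.inv()*Rg2).as_rotvec(degrees=True))
q=plan(p,R,foot+.135*ax,Rg2,n=7)
q=plan(*q,foot+.041*ax,Rg2,n=10)
E
```

```text
6.2667 [0.40369002 0.32069419 0.19557456] [0.29830298 0.33820433 2.106917   0.8076395  0.36676279 0.09420962] [9.67077452e-03 1.06534898e+00 1.10728444e+01]
7 rows [-0.0033, 0.0013, 0.0119] [0.0, 0.0004, 0.0044]
10 rows [0.0, -0.0, 0.0188] [0.0, 0.0, 0.0]
```

Emit:
servo_tool --commands '[-0.0033,0.0013,0.0119,0,0.0004,0.0044,1,-0.0033,0.0013,0.0119,0,0.0004,0.0044,1,-0.0033,0.0013,0.0119,0,0.0004,0.0044,1,-0.0033,0.0013,0.0119,0,0.0004,0.0044,1,-0.0033,0.0013,0.0119,0,0.0004,0.0044,1,-0.0033,0.0013,0.0119,0,0.0004,0.0044,1,-0.0033,0.0013,0.0119,0,0.0004,0.0044,1,0,0,0,0,0,0,1,0,0,0,0,0,0,1]'

```text
t: 7.02
tcp_pos: [0.4156, 0.3251, 0.1537]
tool_rot: [0.875, 0.409, 0.235, -0.108]
force: [-0.4, -0.6, 0.2]
finger_gap: 0.998
gripper_force: 0.0
```

```bash
python3 - <<'E'
from h import *
s=manip.sense();R=Ro.from_quat(s["tool_rot"]);p=s["tcp_pos"];print(s["t"],p-foot-.135*ax,s["q"],(R.inv()*Rg2).as_rotvec(degrees=True))
q=plan(p,R,foot+.041*ax,Rg2,n=11)
E
```

```text
7.0167 [ 0.00045095 -0.00027791 -0.00027547] [ 0.29254925  0.45098105  2.13110873  1.20094328  0.29516372 -0.13271575] [0.00140635 0.07572961 0.348783  ]
11 rows [0.0, -0.0001, 0.017] [0.0, 0.0, 0.0001]
```

Emit:
servo_tool --commands '[0,-0.0001,0.017,0,0,0.0001,1,0,-0.0001,0.017,0,0,0.0001,1,0,-0.0001,0.017,0,0,0.0001,1,0,-0.0001,0.017,0,0,0.0001,1,0,-0.0001,0.017,0,0,0.0001,1,0,-0.0001,0.017,0,0,0.0001,1,0,-0.0001,0.017,0,0,0.0001,1,0,-0.0001,0.017,0,0,0.0001,1,0,0,0.017,0,0,0.0001,1,0,0,0.017,0,0,0.0001,1,0,0,0.017,0,0,0.0001,1,0,0,0,0,0,0,1]'

```text
t: 8.02
tcp_pos: [0.4467, 0.3614, 0.0725]
tool_rot: [0.877, 0.406, 0.235, -0.109]
force: [0.4, 0.2, 0.2]
finger_gap: 1.001
gripper_force: 0.0
```

Emit:
servo_tool --commands '[0,0,0,0,0,0,0.1,0,0,0,0,0,0,0.1,0,0,0,0,0,0,0.1,0,0,0,0,0,0,0.1,0,0,0,0,0,0,0.1,0,0,0,0,0,0,0.1,0,0,0,0,0,0,0.1,0,0,0,0,0,0,0.1]' --force 30

```text
t: 8.68
tcp_pos: [0.4457, 0.3613, 0.0738]
tool_rot: [0.876, 0.406, 0.235, -0.109]
force: [-4.1, 1.1, 6.9]
finger_gap: 0.62
gripper_force: 31.0
```

```bash
python3 - <<'E'
from h import *
s=manip.sense();R=Ro.from_quat(s["tool_rot"]);p=s["tcp_pos"];print(s["t"],p-foot-.041*ax,s["q"],s["force"],s["finger_gap"],s["gripper_force"],(R.inv()*Rg2).as_rotvec(degrees=True))
E
```

```text
8.6833 [1.64835747e-04 3.56617688e-05 1.18928259e-03] [ 0.35465804  0.6687257   2.0679755   1.81039343  0.25619114 -0.70045381] [-4.05833252  1.11053792  6.85233454] 0.6202997881136209 31.033099732940173 [-0.02508271 -0.06418564 -0.0202905 ]
```

Emit:
servo_tool --commands '[0,0,0,0,0,0,-0.2,0,0,0,0,0,0,-0.2,0,0,-0.012,0,0,0,-0.2,0,0,-0.012,0,0,0,-0.2,0,0,-0.012,0,0,0,-0.2,0,0,-0.012,0,0,0,-0.2,0,0,-0.016,0,0,0,-0.2,0,0,-0.016,0,0,0,-0.2,0,0,-0.02,0,0,0,-0.2,0,0,-0.02,0,0,0,-0.2,0,0,-0.02,0,0,0,-0.2,0,0,0,0,0,0,-0.2]' --force 50

```text
t: 9.68
tcp_pos: [0.4236, 0.3334, 0.1345]
tool_rot: [0.877, 0.405, 0.235, -0.108]
force: [-0.0, 0.1, -2.0]
finger_gap: 0.617
gripper_force: 53.3
```

```bash
python3 - <<'E'
from h import *
s=manip.sense();R=Ro.from_quat(s["tool_rot"]);p=s["tcp_pos"];print(s["t"],p,s["q"],s["force"],s["finger_gap"],s["gripper_force"],(R.inv()*Rg2).as_rotvec(degrees=True))
y=.07;Rn=rot([0,0,-1],[np.sin(y),-np.cos(y),0])
nest=np.array([.577,.0765,.032])
h=np.array([.50,.20,.24])
q=plan(p,R,p+[0.02,-.02,.08],R,n=5)
q=plan(*q,[.50,.20,.23],Rn,n=14)
q=plan(*q,nest+[0,0,.041+.06],Rn,n=10)
T=manip.snapshot("top");S=manip.snapshot("scene");pickle.dump((T,S),open("p2.pkl","wb"))
for P in(T,S):
    for d in manip.look_for(P,"bottle")[:1]:print(d)
E
```

```text
9.6833 [0.42363199 0.33343923 0.13454871] [ 0.30870704  0.50590156  2.12047472  1.35949556  0.272099   -0.27587827] [-0.02560822  0.08803141 -2.02588939] 0.6170035204404674 53.27016133465804 [ 0.15848979 -0.00828704 -0.04757452]
5 rows [0.0152, 0.0113, -0.0281] [0.0, 0.0, 0.0]
14 rows [0.0002, 0.0184, -0.0029] [-0.0023, -0.0056, 0.0088]
10 rows [0.0136, 0.0257, 0.0194] [0.0, 0.0, 0.0]
{'box': [250.0, 222.2, 22.6, 21.4], 'conf': 0.59}
{'box': [201.4, 94.9, 29.1, 20.9], 'conf': 0.6}
```

Emit:
servo_tool --commands '[0.0152,0.0113,-0.0281,0,0,0,-0.2,0.0152,0.0113,-0.0281,0,0,0,-0.2,0.0152,0.0113,-0.0281,0,0,0,-0.2,0.0152,0.0113,-0.0281,0,0,0,-0.2,0.0152,0.0113,-0.0281,0,0,0,-0.2,0,0.0184,-0.0029,-0.0023,-0.0056,0.0088,-0.2,0,0.0184,-0.0029,-0.0023,-0.0056,0.0088,-0.2,0,0.0184,-0.0029,-0.0023,-0.0056,0.0088,-0.2,0,0.0184,-0.0029,-0.0023,-0.0056,0.0088,-0.2,0,0.0184,-0.0029,-0.0023,-0.0056,0.0088,-0.2,0,0.0184,-0.0029,-0.0023,-0.0056,0.0088,-0.2,0,0.0184,-0.0029,-0.0023,-0.0056,0.0088,-0.2]'

```text
t: 10.88
tcp_pos: [0.4818, 0.2621, 0.2197]
tool_rot: [0.965, 0.226, 0.119, -0.057]
force: [0.3, 0.1, -2.2]
finger_gap: 0.617
gripper_force: 53.3
```

Emit:
servo_tool --commands '[0,0.0184,-0.0029,-0.0023,-0.0056,0.0088,-0.2,0,0.0184,-0.0029,-0.0023,-0.0056,0.0088,-0.2,0,0.0184,-0.0029,-0.0023,-0.0056,0.0088,-0.2,0,0.0184,-0.0029,-0.0023,-0.0056,0.0088,-0.2,0,0.0184,-0.0029,-0.0023,-0.0056,0.0088,-0.2,0,0.0184,-0.0029,-0.0023,-0.0056,0.0088,-0.2,0,0.0184,-0.0029,-0.0023,-0.0056,0.0088,-0.2,0,0,0,0,0,0,-0.2,0,0,0,0,0,0,-0.2]'

```text
t: 11.63
tcp_pos: [0.4998, 0.2006, 0.227]
tool_rot: [0.999, 0.038, -0.0, -0.003]
force: [-0.2, 0.5, -2.0]
finger_gap: 0.616
gripper_force: 53.3
```

```bash
cat >> h.py <<'E'
yw=.07;Rn=rot([0,0,-1],[np.sin(yw),-np.cos(yw),0]);nest=np.array([.577,.0765,.032])
E
python3 - <<'E'
from h import *
s=manip.sense();R=Ro.from_quat(s["tool_rot"]);p=s["tcp_pos"];print(s["t"],p,s["q"],s["force"],s["finger_gap"],(R.inv()*Rn).as_rotvec(degrees=True))
# before-bottle nest fit: overlay on picture 0
T,S=pickle.load(open("p0.pkl","rb"))
U=np.array([np.cos(yw),np.sin(yw),0]);V=np.array([-np.sin(yw),np.cos(yw),0])
f=8
def ov(P,x,y,w,h,c,kn):
    im=cv2.resize(P["img"][y:y+h,x:x+w,::-1],None,fx=f,fy=f,interpolation=cv2.INTER_CUBIC)
    def pl(pts,col):
        q=np.array([(proj(P,X)-[x,y]+.5)*f for X in pts]).astype(int);cv2.polylines(im,[q],False,col,1)
    a=np.linspace(.3,2*np.pi-.3,60)
    for r,z,col in((.034,.054,(0,0,255)),(.029,.054,(0,160,0)),(.029,.032,(255,0,0))):
        pl([c+[0,0,z-.032]+r*(np.cos(t)*U+np.sin(t)*V) for t in a],col)
    a=np.linspace(0,6.3,30);k=c+.11*V+[0,0,.06]
    pl([k+.011*(np.cos(t)*U+np.sin(t)*V) for t in a],(0,255,255))
    return im
a=ov(T,196,172,72,36,nest,0);b=ov(S,245,138,40,70,nest,0)
o=np.zeros((600,800,3),np.uint8);o[:288,:576]=a
b=cv2.resize(b,None,fx=.55,fy=.55);o[290:290+b.shape[0],:b.shape[1]]=b[:310]
cv2.imwrite("pics/ov.png",o)
plan(p,R,nest+[0,0,.041+.06],Rn,n=10)
E
```

```text
11.6333 [0.49984384 0.20057295 0.22697764] [0.17057662 0.41627833 1.6558672  0.00697178 1.06873014 1.66279597] [-0.22649025  0.49729212 -1.97088335] 0.61582712388017 [-0.35255325 -0.00721948  0.29931625]
10 rows [0.0136, 0.0259, 0.0187] [-0.0001, -0.0, 0.0001]
```

View pics/ov.png

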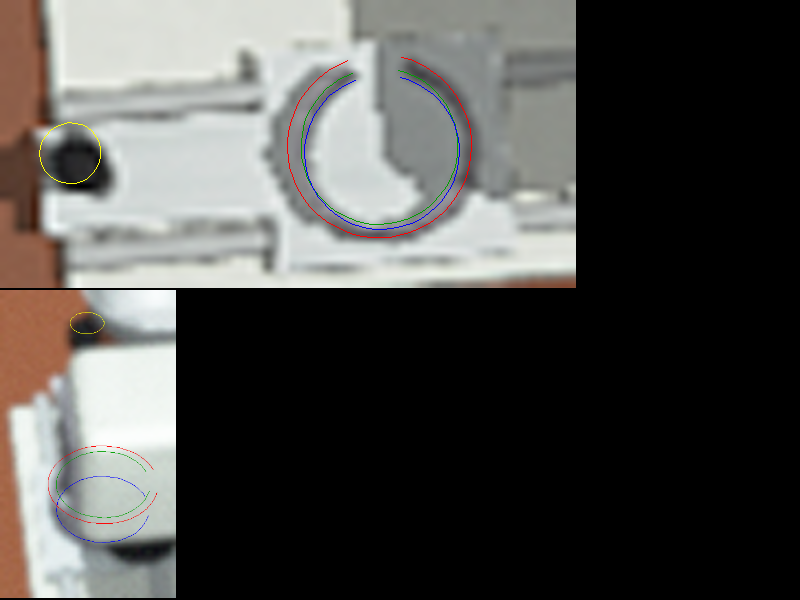

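```bash
python3 - <<'E'
from h import *
s=manip.sense();p=s["tcp_pos"]
S=manip.snapshot("scene");T=manip.snapshot("top");pickle.dump((T,S),open("p3.pkl","wb"))
f=p-[0,0,.041]
x0,y0=[int(v) for v in proj(S,f+[0,0,.03])-[35,45]]
F=8
im=cv2.resize(S["img"][y0:y0+70,x0:x0+70,::-1],None,fx=F,fy=F,interpolation=cv2.INTER_CUBIC)
def pl(pts,col):
    q=np.array([(proj(S,X)-[x0,y0]+.5)*F for X in pts]).astype(int);cv2.polylines(im,[q],False,col,1)
a=np.linspace(0,6.3,40);C=lambda r,z:[f+[r*np.cos(t),r*np.sin(t),z] for t in a]
pl(C(.027,0),(0,0,255));pl(C(.027,.074),(0,0,255));pl(C(.019,.108),(0,255,0))
U=np.array([np.cos(yw),np.sin(yw),0]);V=np.array([-np.sin(yw),np.cos(yw),0])
pl([f+.034*U+.006*a*V+[0,0,z] for a,z in((1,.002),(1,.06),(-1,.06),(-1,.002),(1,.002))],(255,0,255))
cv2.imwrite("pics/hold.png",im)
E
```

```text
(no output)
```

View pics/hold.png

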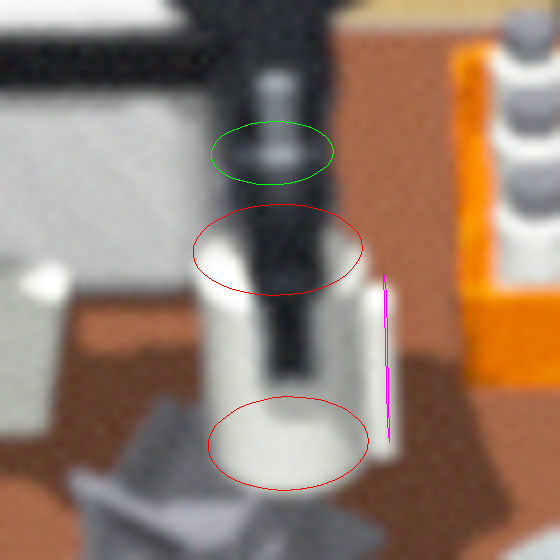

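```bash
python3 - <<'E'
from h import *
s=manip.sense();R=Ro.from_quat(s["tool_rot"]);p=s["tcp_pos"]
t=np.array([.5752,.0755,.140]);q=plan(p,R,t,Rn,n=10)
q=plan(*q,t-[0,0,.032],Rn,n=4)
E
```

```text
10 rows [0.0134, 0.0261, 0.0173] [-0.0001, 0.0, 0.0001]
4 rows [0.0, 0.0, 0.016] [0.0, 0.0, 0.0]
```

Emit:
servo_tool --commands '[0.0134,0.0261,0.0173,-0.0001,0,0.0001,-0.2,0.0134,0.0261,0.0173,-0.0001,0,0.0001,-0.2,0.0134,0.0261,0.0173,-0.0001,0,0.0001,-0.2,0.0134,0.0261,0.0173,-0.0001,0,0.0001,-0.2,0.0134,0.0261,0.0173,-0.0001,0,0.0001,-0.2,0.0134,0.0261,0.0173,-0.0001,0,0.0001,-0.2,0.0134,0.0261,0.0173,-0.0001,0,0.0001,-0.2,0.0134,0.0261,0.0173,-0.0001,0,0.0001,-0.2,0.0134,0.0261,0.0173,-0.0001,0,0.0001,-0.2,0.0134,0.0261,0.0173,-0.0001,0,0.0001,-0.2,0,0,0,0,0,0,-0.2,0,0,0,0,0,0,-0.2]'

```text
t: 12.73
tcp_pos: [0.5761, 0.0742, 0.1403]
tool_rot: [0.999, 0.033, -0.0, 0.0]
force: [0.3, 0.0, -1.8]
finger_gap: 0.615
gripper_force: 53.3
```

```bash
python3 - <<'E'
from h import *
s=manip.sense();R=Ro.from_quat(s["tool_rot"]);p=s["tcp_pos"];print(s["t"],p,s["force"],(R.inv()*Rn).as_rotvec(degrees=True))
t=np.array([.5752,.0755,.107]);q=plan(p,R,t,Rn,n=4)
E
```

```text
12.7333 [0.57609947 0.0742236  0.14031498] [ 0.33497612  0.02685975 -1.75354694] [ 0.04263119  0.02370134 -0.2151378 ]
4 rows [-0.0004, -0.0007, 0.0167] [0.0, 0.0, -0.0001]
```

Emit:
servo_tool --commands '[-0.0004,-0.0007,0.0167,0,0,-0.0001,-0.2,-0.0004,-0.0007,0.0167,0,0,-0.0001,-0.2,-0.0004,-0.0007,0.0167,0,0,-0.0001,-0.2,-0.0004,-0.0007,0.0167,0,0,-0.0001,-0.2,0,0,0,0,0,0,-0.2,0,0,0,0,0,0,-0.2]'

```text
t: 13.23
tcp_pos: [0.5743, 0.0769, 0.1069]
tool_rot: [0.999, 0.036, -0.0, 0.001]
force: [-0.0, -0.9, -2.8]
finger_gap: 0.614
gripper_force: 53.3
```

Emit:
servo_tool --commands '[0,0,0.006,0,0,0,-0.2,0,0,0.006,0,0,0,-0.2,0,0,0.006,0,0,0,-0.2,0,0,0.006,0,0,0,-0.2,0,0,0,0,0,0,-0.2]'

```text
t: 13.65
tcp_pos: [0.575, 0.0763, 0.0952]
tool_rot: [0.999, 0.035, 0.0, 0.001]
force: [-0.4, -0.4, -1.6]
finger_gap: 0.617
gripper_force: 53.3
```

Emit:
servo_tool --commands '[0,0,0.004,0,0,0,-0.2,0,0,0.004,0,0,0,-0.2,0,0,0.004,0,0,0,-0.2,0,0,0,0,0,0,-0.2]'

```text
t: 13.98
tcp_pos: [0.5752, 0.0763, 0.0895]
tool_rot: [0.999, 0.035, 0.001, 0.001]
force: [0.1, 0.1, -2.2]
finger_gap: 0.615
gripper_force: 53.3
```

Emit:
servo_tool --commands '[0,0,0.004,0,0,0,-0.2,0,0,0.004,0,0,0,-0.2,0,0,0.004,0,0,0,-0.2,0,0,0,0,0,0,-0.2]'

```text
t: 14.32
tcp_pos: [0.5752, 0.0763, 0.0834]
tool_rot: [0.999, 0.035, 0.001, 0.001]
force: [0.4, 0.1, -1.1]
finger_gap: 0.614
gripper_force: 53.3
```

Emit:
servo_tool --commands '[0,0,0.004,0,0,0,-0.2,0,0,0.004,0,0,0,-0.2,0,0,0.004,0,0,0,-0.2,0,0,0,0,0,0,-0.2]'

```text
t: 14.65
tcp_pos: [0.5755, 0.0764, 0.078]
tool_rot: [0.999, 0.035, 0.001, 0.001]
force: [0.9, -0.4, 0.3]
finger_gap: 0.609
gripper_force: 53.6
```

Emit:
servo_tool --commands '[0,0,0.003,0,0,0,-0.2,0,0,0.003,0,0,0,-0.2,0,0,0,0,0,0,-0.2]'

```text
t: 14.9
tcp_pos: [0.5761, 0.0765, 0.0777]
tool_rot: [0.999, 0.035, 0.002, 0.001]
force: [-2.4, 0.1, 17.0]
finger_gap: 0.616
gripper_force: 54.8
```

Emit:
servo_tool --commands '[0,0,-0.006,0,0,0,-0.2,0,0,0,0,0,0,0.6,0,0,0,0,0,0,1,0,0,0,0,0,0,1,0,0,0,0,0,0,1,0,0,0,0,0,0,1,0,0,0,0,0,0,1]'

```text
t: 15.48
tcp_pos: [0.575, 0.0764, 0.0774]
tool_rot: [0.999, 0.035, 0.0, 0.001]
force: [-0.6, -0.3, -0.1]
finger_gap: 1.002
gripper_force: 0.0
```

Emit:
servo_tool --commands '[0,0,-0.02,0,0,0,1,0,0,-0.03,0,0,0,1,0,0,-0.04,0,0,0,1,0,0,-0.05,0,0,0,1,0,0,-0.05,0,0,0,1,0,0,-0.05,0,0,0,1,0,0,-0.04,0,0,0,1,-0.04,-0.06,0,0,0,0,1,-0.04,-0.06,0,0,0,0,1,-0.04,-0.06,0,0,0,0,1,-0.04,-0.06,0,0,0,0,0,0,0,0,0,0,0,-1]'

```text
t: 16.48
tcp_pos: [0.4812, 0.1945, 0.218]
tool_rot: [0.999, 0.038, -0.002, -0.0]
force: [0.8, -0.7, -0.4]
finger_gap: 0.751
gripper_force: 0.0
```

```bash
python3 - <<'E'
from h import *
s=manip.sense();print(s["t"],s["tcp_pos"],s["q"])
S=manip.snapshot("scene");T=manip.snapshot("top");pickle.dump((T,S),open("p4.pkl","wb"))
f=8;x,y,w,h=196,162,72,50
im=cv2.resize(T["img"][y:y+h,x:x+w,::-1],None,fx=f,fy=f,interpolation=cv2.INTER_CUBIC)
c=np.array([.5765,.0755,.032])
for z,r,col in((.106,.019,(0,0,255)),(.138,.019,(0,255,0)),(.106,.027,(255,0,0))):
    q=np.array([(proj(T,c+[r*np.cos(a),r*np.sin(a),z-.032+(.002 if z>.13 else 0)])-[x,y]+.5)*f for a in np.linspace(0,6.3,40)]).astype(int);cv2.polylines(im,[q],False,col,1)
cv2.imwrite("pics/placed.png",im)
E
```

```text
16.4833 [0.48118157 0.19446162 0.21796714] [1.67899970e-01 4.04694938e-01 1.70894072e+00 1.24024826e-03
 1.03151951e+00 1.66283788e+00]
```

View pics/placed.png

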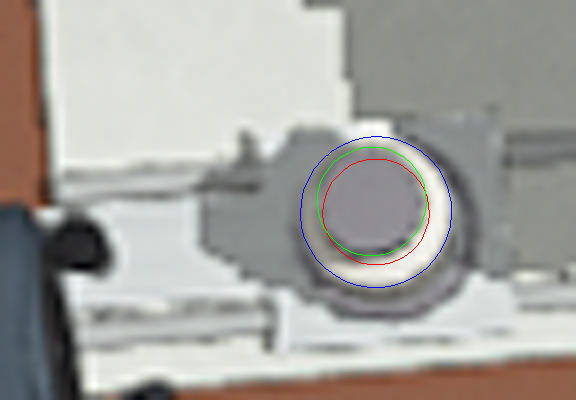

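```bash
python3 - <<'E'
from h import *
s=manip.sense();R=Ro.from_quat(s["tool_rot"]);p=s["tcp_pos"]
print("bowl",atz(pickle.load(open("p0.pkl","rb"))[0],173.5,174.8,.05))
V=np.array([-np.sin(yw),np.cos(yw),0]);k=np.array([.5675,.1845,0])
q=plan(p,R,k+.045*V+[0,0,.15],Rn,n=7)
q=plan(*q,k+.045*V+[0,0,.07],Rn,n=5)
q=plan(*q,k+.015*V+[0,0,.07],Rn,n=5)
E
```

```text
bowl [0.62027957 0.28438372 0.05      ]
7 rows [0.0231, -0.0092, 0.0195] [0.0, -0.0, 0.0001]
5 rows [0.0, 0.0, 0.032] [0.0, 0.0, 0.0]
5 rows [0.0, 0.012, 0.0] [0.0, 0.0, 0.0]
```

Emit:
servo_tool --commands '[0.0231,-0.0092,0.0195,0,0,0.0001,-1,0.0231,-0.0092,0.0195,0,0,0.0001,-1,0.0231,-0.0092,0.0195,0,0,0.0001,-1,0.0231,-0.0092,0.0195,0,0,0.0001,-1,0.0231,-0.0092,0.0195,0,0,0.0001,-1,0.0231,-0.0092,0.0195,0,0,0.0001,-1,0.0231,-0.0092,0.0195,0,0,0.0001,-1,0,0,0,0,0,0,-1,0,0,0,0,0,0,-1]'

```text
t: 17.33
tcp_pos: [0.5661, 0.2271, 0.1489]
tool_rot: [0.999, 0.032, 0.0, 0.001]
force: [-0.5, -0.6, -0.3]
finger_gap: 0.001
gripper_force: 0.0
```

```bash
python3 - <<'E'
from h import *
s=manip.sense();R=Ro.from_quat(s["tool_rot"]);p=s["tcp_pos"];print(s["t"],p)
V=np.array([-np.sin(yw),np.cos(yw),0]);k=np.array([.5675,.1845,0])
q=plan(p,R,k+.045*V+[0,0,.07],Rn,n=5)
E
```

```text
17.3333 [0.56607064 0.22711503 0.14887456]
5 rows [-0.0006, -0.001, 0.0315] [0.0001, -0.0, -0.0002]
```

Down, then push gradually.

Emit:
servo_tool --commands '[-0.0006,-0.001,0.0315,0,0,-0.0002,-1,-0.0006,-0.001,0.0315,0,0,-0.0002,-1,-0.0006,-0.001,0.0315,0,0,-0.0002,-1,-0.0006,-0.001,0.0315,0,0,-0.0002,-1,-0.0006,-0.001,0.0315,0,0,-0.0002,-1,0,0,0,0,0,0,-1]'

```text
t: 17.83
tcp_pos: [0.5615, 0.2293, 0.0687]
tool_rot: [0.999, 0.036, -0.002, 0.001]
force: [0.4, -0.2, 0.4]
finger_gap: 0.0
gripper_force: 0.0
```

Emit:
servo_tool --commands '[0,0.012,0,0,0,0,-1,0,0.012,0,0,0,0,-1,0,0.012,0,0,0,0,-1,0,0.012,0,0,0,0,-1,0,0.012,0,0,0,0,-1,0,0.012,0,0,0,0,-1,0,0.012,0,0,0,0,-1]'

```text
t: 18.42
tcp_pos: [0.5677, 0.1884, 0.0715]
tool_rot: [0.999, 0.036, 0.002, 0.0]
force: [1.5, 4.3, 1.2]
finger_gap: -0.003
gripper_force: 1.5
```

Emit:
servo_tool --commands '[0,0.018,0,0,0,0,-1,0,0.018,0,0,0,0,-1,0,0.018,0,0,0,0,-1,0,0.018,0,0,0,0,-1,0,0.018,0,0,0,0,-1,0,0.018,0,0,0,0,-1,0,0.018,0,0,0,0,-1,0,0.018,0,0,0,0,-1,0,0.018,0,0,0,0,-1,0,0.018,0,0,0,0,-1]'

```text
t: 19.25
tcp_pos: [0.5731, 0.098, 0.0705]
tool_rot: [0.999, 0.036, 0.0, 0.001]
force: [2.8, 3.2, -0.6]
finger_gap: -0.004
gripper_force: 1.6
```

Emit:
servo_tool --commands '[0,0.012,0,0,0,0,-1,0,0.012,0,0,0,0,-1,0,0.008,0,0,0,0,-1]'

```text
t: 19.5
tcp_pos: [0.5742, 0.0821, 0.0706]
tool_rot: [0.999, 0.036, 0.0, 0.001]
force: [2.5, 3.0, -1.1]
finger_gap: 0.0
gripper_force: 1.4
```

Emit:
servo_tool --commands '[0,0.01,0,0,0,0,-1,0,0.01,0,0,0,0,-1,0,0.008,0,0,0,0,-1,0,0,0,0,0,0,-1]'

```text
t: 19.83
tcp_pos: [0.575, 0.0679, 0.0707]
tool_rot: [0.999, 0.036, -0.0, 0.001]
force: [-0.3, -0.8, 0.1]
finger_gap: 0.001
gripper_force: 0.0
```

Emit:
servo_tool --commands '[0,0.008,0,0,0,0,-1,0,0.006,0,0,0,0,-1,0,0,0,0,0,0,-1]'

```text
t: 20.08
tcp_pos: [0.575, 0.0665, 0.0708]
tool_rot: [0.999, 0.035, 0.0, -0.003]
force: [1.7, 17.6, 0.8]
finger_gap: -0.001
gripper_force: 8.8
```

Emit:
servo_tool --commands '[0,-0.02,0,0,0,0,-1,0,-0.02,0,0,0,0,-1,0,-0.02,0,0,0,0,-1,-0.01,0,-0.06,0,0,0,-1,-0.02,0,-0.06,0,0,0,-1,-0.03,0,-0.06,0,0,0,-1,-0.06,0,-0.03,0,0,0,-1,-0.06,0,-0.03,0,0,0,-1,-0.06,0,0,0,0,0,-1,-0.06,0,0,0,0,0,-1,0,0,0,0,0,0,-1]'

```text
t: 21.0
tcp_pos: [0.4153, 0.0817, 0.1901]
tool_rot: [0.999, 0.037, -0.005, 0.0]
force: [-0.6, -0.7, -0.6]
finger_gap: 0.003
gripper_force: 0.0
```

```bash
python3 - <<'E'
from h import *
s=manip.sense();R=Ro.from_quat(s["tool_rot"]);p=s["tcp_pos"];print(s["t"],p,s["q"])
T=manip.snapshot("top");S=manip.snapshot("scene")
f=6;x,y,w,h=196,150,132,70
im=cv2.resize(T["img"][y:y+h,x:x+w,::-1],None,fx=f,fy=f,interpolation=cv2.INTER_CUBIC)
cv2.imwrite("pics/in.png",im)
q=plan(p,R,[.42,-.18,.21],Rn,n=12)
q=plan(*q,[.547,-.182,.16],Rn,n=6)
q=plan(*q,[.547,-.182,.095],Rn,n=4)
E
```

```text
21.0 [0.4152757  0.08170449 0.19010042] [-0.06968973  0.33114218  1.95695048 -0.00255903  0.86283831  1.42940371]
12 rows [-0.0024, 0.0436, -0.0033] [0.0, 0.0001, 0.0]
6 rows [0.0422, 0.0036, 0.0167] [0.0, 0.0, 0.0]
4 rows [0.0, 0.0, 0.0325] [0.0, 0.0, 0.0]
```

View pics/in.png

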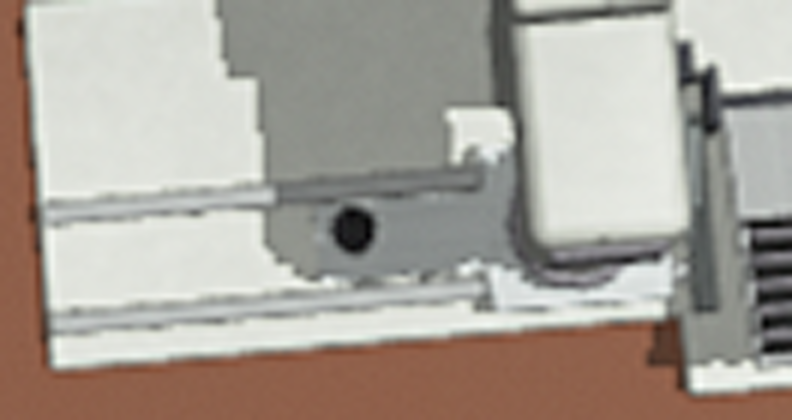

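Emit:
servo_tool --commands '[-0.0024,0.0436,-0.0033,0,0.0001,0,-1,-0.0024,0.0436,-0.0033,0,0.0001,0,-1,-0.0024,0.0436,-0.0033,0,0.0001,0,-1,-0.0024,0.0436,-0.0033,0,0.0001,0,-1,-0.0024,0.0436,-0.0033,0,0.0001,0,-1,-0.0024,0.0436,-0.0033,0,0.0001,0,-1,-0.0024,0.0436,-0.0033,0,0.0001,0,-1,-0.0024,0.0436,-0.0033,0,0.0001,0,-1,-0.0024,0.0436,-0.0033,0,0.0001,0,-1,-0.0024,0.0436,-0.0033,0,0.0001,0,-1,-0.0024,0.0436,-0.0033,0,0.0001,0,-1,-0.0024,0.0436,-0.0033,0,0.0001,0,-1]'

```text
t: 22.1
tcp_pos: [0.4299, -0.1831, 0.2108]
tool_rot: [0.999, 0.036, 0.005, 0.001]
force: [-0.2, -0.5, 0.0]
finger_gap: 0.004
gripper_force: 0.0
```

Emit:
servo_tool --commands '[0.0422,0.0036,0.0167,0,0,0,-1,0.0422,0.0036,0.0167,0,0,0,-1,0.0422,0.0036,0.0167,0,0,0,-1,0.0422,0.0036,0.0167,0,0,0,-1,0.0422,0.0036,0.0167,0,0,0,-1,0.0422,0.0036,0.0167,0,0,0,-1,0,0,0,0,0,0,-1,0,0,0,0,0,0,-1]'

```text
t: 22.77
tcp_pos: [0.5573, -0.1828, 0.1606]
tool_rot: [0.999, 0.037, 0.004, 0.001]
force: [-0.5, -0.9, 0.7]
finger_gap: -0.001
gripper_force: 0.0
```

```bash
python3 - <<'E'
from h import *
s=manip.sense();R=Ro.from_quat(s["tool_rot"]);p=s["tcp_pos"];print(s["t"],p,s["q"])
q=plan(p,R,[.547,-.182,.09],Rn,n=5)
q=plan(*q,[.542,-.182,.050],Rn,n=8)
E
```

```text
22.7667 [ 0.55726562 -0.18278437  0.16063749] [-0.5090215   0.56223079  1.60478423  0.00391814  0.96718427  0.98602927]
5 rows [-0.0042, -0.0006, 0.0282] [0.0, -0.0003, 0.0001]
8 rows [-0.0012, -0.0001, 0.01] [0.0, 0.0, 0.0]
```

Emit:
servo_tool --commands '[-0.0042,-0.0006,0.0282,0,-0.0003,0,-1,-0.0042,-0.0006,0.0282,0,-0.0003,0,-1,-0.0042,-0.0006,0.0282,0,-0.0003,0,-1,-0.0042,-0.0006,0.0282,0,-0.0003,0,-1,-0.0042,-0.0006,0.0282,0,-0.0003,0,-1,0,0,0,0,0,0,-1,-0.0012,0,0.01,0,0,0,-1,-0.0012,0,0.01,0,0,0,-1,-0.0012,0,0.01,0,0,0,-1]'

```text
t: 23.52
tcp_pos: [0.544, -0.1824, 0.0775]
tool_rot: [0.999, 0.036, -0.0, 0.001]
force: [-2.6, -0.2, 6.4]
finger_gap: -0.001
gripper_force: 3.0
```

Emit:
servo_tool --commands '[-0.0012,0,0.01,0,0,0,-1,-0.0012,0,0.01,0,0,0,-1,-0.0012,0,0.01,0,0,0,-1,-0.0012,0,0.01,0,0,0,-1]'

```text
t: 23.85
tcp_pos: [0.5408, -0.1828, 0.058]
tool_rot: [0.999, 0.037, -0.001, 0.001]
force: [-4.7, 0.2, 14.2]
finger_gap: -0.0
gripper_force: 6.7
```

Emit:
servo_tool --commands '[-0.0005,0,0.01,0,0,0,-1,-0.0005,0,0.01,0,0,0,-1,0,0,0,0,0,0,-1]'

```text
t: 24.1
tcp_pos: [0.5402, -0.1828, 0.0497]
tool_rot: [0.999, 0.037, -0.001, 0.001]
force: [-7.1, 0.5, 18.5]
finger_gap: 0.005
gripper_force: 9.1
```

Emit:
servo_tool --commands '[0,0,0.006,0,0,0,-1,0,0,0.006,0,0,0,-1,0,0,0,0,0,0,-1]'

```text
t: 24.35
tcp_pos: [0.5402, -0.1829, 0.0488]
tool_rot: [0.999, 0.037, -0.0, 0.002]
force: [-15.5, 3.5, 52.9]
finger_gap: 0.0
gripper_force: 27.1
```

Emit:
servo_tool --commands '[0,0,-0.004,0,0,0,-1,0,0,0,0,0,0,-1,0,0,0,0,0,0,-1,0,0,0,0,0,0,-1,0,0,0,0,0,0,-1,0,0,0,0,0,0,-1,0,0,0,0,0,0,-1,0,0,0,0,0,0,-1,0,0,0,0,0,0,-1,0,0,0,0,0,0,-1,0,0,0,0,0,0,-1,0,0,0,0,0,0,-1]'

```text
t: 25.35
tcp_pos: [0.5401, -0.1828, 0.0491]
tool_rot: [0.999, 0.037, -0.0, 0.002]
force: [-12.1, 2.4, 42.8]
finger_gap: -0.0
gripper_force: 21.3
```

Emit:
servo_tool --commands '[0,0,0,0,0,0,-1,0,0,0,0,0,0,-1,0,0,0,0,0,0,-1,0,0,-0.012,0,0,0,-1,0,0,-0.02,0,0,0,-1,0,0,-0.02,0,0,0,-1,0,0,-0.03,0,0,0,-1,0,0,-0.04,0,0,0,-1,0,0,-0.06,0,0,0,-1,-0.02,0,-0.06,0,0,0,-1,-0.06,0,0,0,0,0,-1,-0.06,0,0,0,0,0,-1]'

```text
t: 26.35
tcp_pos: [0.4733, -0.1886, 0.1663]
tool_rot: [0.999, 0.037, 0.003, 0.003]
force: [-0.4, -0.9, -0.9]
finger_gap: 0.001
gripper_force: 0.0
```

Emit:
servo_tool --commands '[-0.06,0,0,0,0,0,-1,0,0,0,0,0,0,-1,0,0,0,0,0,0,-1]'

```text
t: 26.6
tcp_pos: [0.4405, -0.1894, 0.1641]
tool_rot: [0.999, 0.035, 0.0, 0.001]
force: [0.7, -0.4, 0.4]
finger_gap: -0.001
gripper_force: 0.0
```

```bash
python3 - <<'E'
from h import *
s=manip.sense();print(s["t"],s["tcp_pos"],s["force"])
T=manip.snapshot("top");S=manip.snapshot("scene");T0,S0=pickle.load(open("p0.pkl","rb"))
def crop(p,x,y,w,h,f): return cv2.resize(p["img"][y:y+h,x:x+w,::-1],None,fx=f,fy=f,interpolation=cv2.INTER_CUBIC)
cv2.imwrite("pics/end.png",np.hstack([crop(T,240,150,110,130,3.6),crop(S,215,140,110,145,3.23)[:468]]))
for P,P0 in((T,T0),(S,S0)):
  for q in["round_bottle","jar","steel_bowl","screwdriver","dropper","treadle"]:
    b=[(manip.look_for(P,q) or [{"box":None}])[0]["box"]];print(q,b)
E
```

```text
26.6 [ 0.44051421 -0.18943144  0.16412602] [ 0.69885096 -0.37818095  0.41369381]
round_bottle [[251.0, 221.1, 21.0, 22.3]]
jar [[215.7, 226.6, 19.9, 20.6]]
steel_bowl [None]
screwdriver [[389.7, 249.3, 35.3, 22.1]]
dropper [[390.1, 169.6, 15.0, 13.7]]
treadle [[312.9, 165.0, 29.1, 46.9]]
round_bottle [[213.4, 173.4, 16.5, 46.3]]
jar [[212.8, 154.2, 20.7, 35.9]]
steel_bowl [[260.0, 127.5, 38.4, 23.0]]
screwdriver [[162.4, 315.6, 52.7, 68.4]]
dropper [[289.4, 338.1, 19.7, 36.6]]
treadle [[239.2, 246.1, 69.9, 27.5]]
```

View pics/end.png

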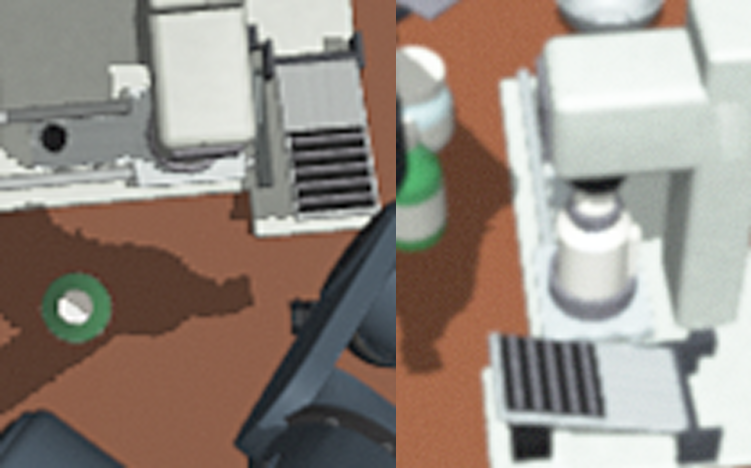

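The end picture shows the bottle upright in the nest at about (590,260), under the ram. The treadle is back up, and the round bottle, jar and bowl are where they started.

```bash
python3 -c "
from station import manip
print(manip.sign_off())"
```

```text
the job is handed in; nothing more can be done
None
```

The job is handed in, with no verdict returned: the bottle stands in the nest under the ram, the carriage is in, the treadle was held on its stop for over a second and is back up. I did not measure the cap's travel, and the press on the stop peaked at about 53 N at the fingertips.

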